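# Clamp a bead bar and ease the thumbscrew a quarter turn

## Robot

A 6-joint arm with a two-finger parallel gripper is mounted at the origin on a cart in front of the work surface, level with it; the furniture and walls round the work are solid. World frame = base frame: x ahead of the robot, y to its left, z up, the work surface at z = 0. Lengths are in m, angles in rad, forces in N, time in s.
With the tool pointing down it reaches from about 0.425 to 0.95 m from the base axis. Payload 3.5 kg.
Tool frame: the origin (TCP) lies between the finger pads; the fingertips stand 14 mm ahead of it and the grasp point (between the pads) lies 5 mm behind it (ctrl.tip_extent is the distance from the TCP to the fingertips, in m); x points along the fingers, z is the direction in which the jaws open and shut, and the axes are right-handed (so a half turn about x gives the same grasp; the last joint's range is limited). The gripper opens to 85 mm and grips with 20 to 120 N. Pads are 22 mm wide; open, the fingers measure 114 mm over their backs; the gripper's body (76 mm by 85 mm) begins 54 mm behind the grasp point. The pads swing forward as they close: fully open they stand 13 mm farther back than shut.
Start: joints at [-1.346, 0.286, 1.577, -0, 1.279, -0.15], TCP at [0.247, -0.628, 0.245] pointing down, gripper open.
Joint ranges: [-2.77, 2.77], [-0.9, 2.22], [0.21, 2.48], [-1.53, 4.67], [0.24, 2.81], [-2.84, 2.84]. Speed limits (rad/s): [2.79, 2.79, 3.14, 3.14, 3.14, 3.14].

## Interface

Orientations are given as a unit quaternion [x, y, z, w].
In Python, from plant import ctrl gives the robot as it stands.
- The arm moves only by the tool move_arm, never from a script. Its argument "commands" is one flat list of numbers, 4 for each row, row after row: the shift along the tool's x, y, z in units of 25 mm (1.0 is 25 mm), then the turn about the tool's x in units of 5 degrees (1.0 is 5 degrees). A call has 1 to 20 rows; each row shifts and turns the commanded pose from where the row before left it, along the tool's axes as they then stand; what a row does not reach is not made up. A row lasts 1/8 s, in which the tool goes at most 62.5 mm and 10.7 degrees, less where a joint would pass 70% of its speed; a pose out of reach is approached as far as the arm can. A call is refused whole if a number of a shift passes 1 or a number of a turn 1, either way. A call with a gripper value outside its range is refused whole. "jaw" is the finger opening in mm, from 0 to 85.4, set as the call begins (left out, the last holds). The fingers move at their own pace and stop on an object; "force" is the grip in N (left out, the last holds). Time passes only in rows, so rows that do not move let the fingers close. It gives the time, the measured TCP pose, the force and the opening at its end, in the units of the state.
- ctrl.get_state(): the state, without advancing time (a new reading comes with each control period).
- ctrl.read_camera(name): name is "side" or "top" or "wrist"; returns the picture (420x560x3 uint8, red, green, blue); there is no depth.
- ctrl.get_calibration(name): a dict with "camera_matrix" (3x3 intrinsics, pixels), "camera_from_world" (4x4, takes a point from world to camera coordinates); the wrist camera has in their place "mount" (4x4, takes a point from camera to tool coordinates, whose origin is the TCP and whose axes are the tool frame's). Camera axes: x right, y down, z forward; pixel columns grow to the right and rows downward; lengths in m; the calibration is good to about 2 mm. The wrist camera is an equidistant fisheye: a pixel r from the principal point sees the ray r / f radians off the axis. A picture is of the moment at which its call begins: read the wrist's pose just before it. get_calibration takes no time and is no camera call.
- ctrl.sign_off(): hands the job in, once; it reports no verdict.
The state is a dict: "time": time; "qpos": joint angles; "dq": joint speeds; "joint_efforts": joint torques, N m; "eef_pos": TCP position; "tcp_rot": TCP orientation; "contact_force": force on the tool from outside, world axes, zero at the start; "wrist_torque": the same for the moment, N m; "opening": opening from 0.0 (shut) to 1.0 (fully open).
Only numpy, scipy, OpenCV 4.12 (cv2) and the standard library are available. Lean on these libraries where they do the work, as an engineer would, in place of code of your own. Each camera call takes 0.05 s, during which the arm holds its last target.

## Task

Lay the loose bracelet bead bar flat on the base plate of the small bench clamp, lengthwise and centred between the fixed stop and the sliding jaw, and let go of it. Then turn the clamp's thumbscrew clockwise (seen from above) until it seats, and back it off a quarter turn so that the enamel is not squeezed. Finish with the fingers still gripping the thumbscrew, holding it still at that quarter turn; leave the other things on the worktop where they are.

Things in the scene. Friction and masses are not known exactly. Their poses are not given: they have to be found in the camera images.
- bar_center (a point): Centre (half-way up) of the bead bar: a straight loose bar of ten or so round cream and brown beads, 10 mm wide (x), 50 mm long (y), 11 mm high (z), 14 g, lying on the worktop to the right of the clamp. Its y axis runs along the bar. Grip it across its width.
- clamp_nest (a point): Centre of the place for the bar, on top of the fixed clamp's grey base plate, 10 mm above the worktop. z is up; y runs from the fixed stop through the jaw to the thumbscrew. Plate: y -48 to +94, x -35 to +35 mm. Stop: steel block 26 mm wide (x), 16 mm high, its face at y = -25.5 mm. The sides of the place are open. Thumbscrew axis: x = 0, y = +70 mm, on a 44 x 36 mm housing 24 mm high.
- jaw_face (a point): Middle of the face of the sliding jaw (steel block 26 mm wide, 14 mm thick, 16 mm high), 18 mm above the worktop. Axes as clamp_nest. It stands at y = +25.5 mm from clamp_nest plus 3 mm per rad of the screw, so the gap to the stop is 51 mm when seated, wider at the start. As the screw is turned in, the jaw pushes a bar in its way along towards the stop.
- screw_grip (a point): Centre of the thumbscrew's flat upright spade head, on the screw's axis, 57 mm above the worktop; it turns with the screw, does not rise or sink. The head is a steel plate 34 mm long (x), 9 mm thick (y), 24 mm high (z): grip it on its two flat faces from above. Its lower edge is 45 mm above the worktop, 5 mm over the collar. When seated, its x axis is parallel to that of clamp_nest.
- screw (a joint): Angle of the thumbscrew in rad: 0 = seated (a firm stop), growing as it is turned anticlockwise seen from above (backing off, jaw opens); a quarter turn back is 1.57. It starts between 1.9 and 2.9, has a stop at 3.4, turns against a friction of about 0.05 N m and stays where it is left.
- bottle: Bystander: brown dropper bottle, 30 mm across, 82 mm high; origin at the centre of its underside.
- tag_bundle: Bystander: bundle of paper tags, 31 x 61 x 10 mm; origin at the centre of its underside.
- torch: Bystander: grey torch lying down, 37 x 124 x 37 mm; origin at the centre of its underside.
- studs: Bystander: small cluster of ear studs, 30 x 37 x 16 mm; origin at the centre of its underside.
- loupe: Bystander: folding loupe lying open, 28 x 60 x 19 mm; origin at the centre of its underside.
There are look-alikes about, which are no part of the job. Of the things that look like the part that bears clamp_nest, the largest one is meant.

How it is judged:
By the outcome, as a careful person would: the job done as asked, in the order asked, and still so for the second after the job is handed in, while the arm keeps its last pose, push and grip.
It also fails if it takes over 54 s, if anything falls off the work surface, if the arm or the gripper's body presses on something with over 40 N, if the wrist force passes 120 N, or if a joint passes its speed limit or range.

## Working session

There is one attempt and no reset: what is moved stays moved. The work goes in short steps, Python scripts to look and compute and a tool call to move; the robot and the scene stay as the last step left them, time stands still between calls to the robot, and variables do not carry over. Pictures are saved under pics/ and viewed, and the job is handed in when it is done.

Besides the shell and the picture viewer there is one more tool, called after "Emit:" as name(argument=value, ...) on one line, values as JSON. move_arm: Moves the arm, as the interface text tells. Its arguments: {"type":"object","properties":{"commands":{"type":"array"},"jaw":{"type":"number"},"force":{"type":"number"}},"required":["commands"]}

```bash
ls; mkdir -p pics; python3 - <<'E'
from plant import ctrl
import cv2
for n in ["top","side","wrist"]:
    im=ctrl.read_camera(n); cv2.imwrite(f"pics/{n}0.png",im[:,:,::-1])
    print(n,ctrl.get_calibration(n))
print(ctrl.get_state(),ctrl.tip_extent)
E
```

```text
pics
top {'camera_matrix': array([[482.02421621,   0.        , 278.5727395 ],
       [  0.        , 482.02421621, 212.82968742],
       [  0.        ,   0.        ,   1.        ]]), 'camera_from_world': array([[ 0.01710316, -0.99983067, -0.00679035, -0.1052725 ],
       [-0.99466767, -0.01632325, -0.10183213,  0.56418491],
       [ 0.10170404,  0.00849579, -0.99477842,  1.06145023],
       [ 0.        ,  0.        ,  0.        ,  1.        ]])}
side {'camera_matrix': array([[442.29401067,   0.        , 280.72220735],
       [  0.        , 442.29401067, 209.19835062],
       [  0.        ,   0.        ,   1.        ]]), 'camera_from_world': array([[ 0.98661464, -0.16214143,  0.01736981, -0.54810791],
       [-0.08712904, -0.61419488, -0.78432977,  0.04723638],
       [ 0.1378408 ,  0.77231781, -0.62010088,  1.03482612],
       [ 0.        ,  0.        ,  0.        ,  1.        ]])}
wrist {'camera_matrix': array([[325.1922621 ,   0.        , 281.79715615],
       [  0.        , 325.1922621 , 211.03494355],
       [  0.        ,   0.        ,   1.        ]]), 'mount': array([[-1.4716188
[... 296 characters left out ...]
         1.00000000e+00]])}
{'time': 0.15, 'qpos': array([-1.34596196e+00,  2.86988335e-01,  1.57783233e+00,  2.48862031e-05,
        1.27859938e+00, -1.50022925e-01]), 'dq': array([-0.00043433, -0.00281644, -0.0047684 , -0.00055485, -0.00081869,
        0.00119895]), 'joint_efforts': array([-1.26561717e-03, -4.06608796e+01, -2.93139642e+01, -1.96752940e-04,
        4.00070727e-03,  5.91124035e-06]), 'eef_pos': array([ 0.24705438, -0.62764688,  0.24425201]), 'tcp_rot': array([ 0.39852426,  0.58487611, -0.39763302,  0.58394034]), 'contact_force': array([ 0.63454531, -0.03707689,  0.31441989]), 'wrist_torque': array([ 0.03205475, -0.00440121, -0.03616098]), 'opening': 0.9970351162220304} 0.014
```

View pics/top0.png

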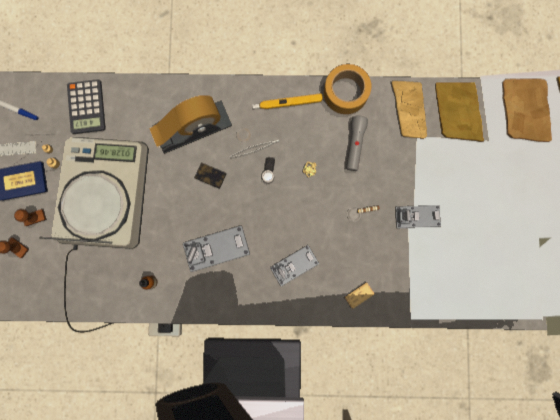

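View pics/side0.png

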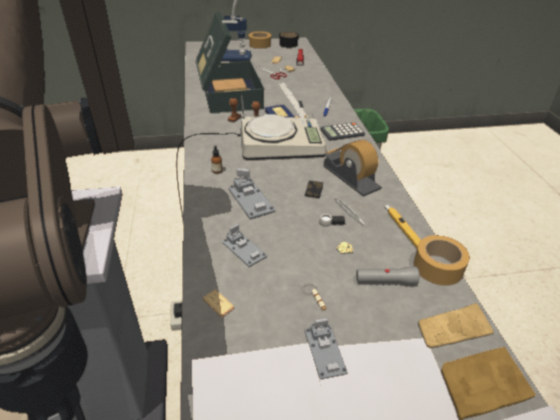

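View pics/wrist0.png

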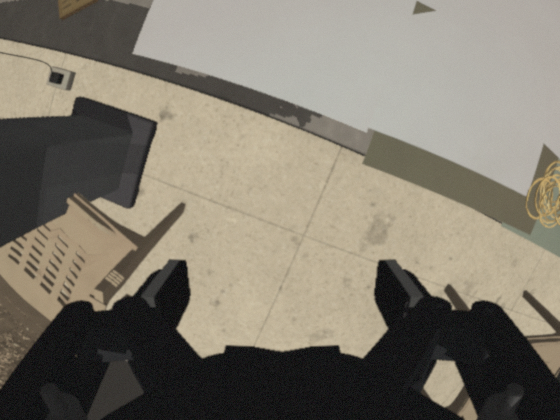

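Top view: there are three clamp look-alikes, at (216,247), (295,264) and (418,216). The bead bar candidate is at (367,210). I'll crop and measure each of them.

```bash
cat > h.py <<'E'
import numpy as np, cv2
from plant import ctrl
def ray(name,u,v):
    c=ctrl.get_calibration(name);K=c["camera_matrix"];T=c["camera_from_world"];R=T[:3,:3]
    d=R.T@np.linalg.inv(K)@np.array([u,v,1.]);return -R.T@T[:3,3],d
def onplane(name,u,v,z):
    o,d=ray(name,u,v);return o+d*(z-o[2])/d[2]
def proj(name,p):
    c=ctrl.get_calibration(name);T=c["camera_from_world"];q=c["camera_matrix"]@(T[:3,:3]@np.array(p)+T[:3,3]);return q[:2]/q[2]
E
python3 - <<'E'
from h import *
t=cv2.imread("pics/top0.png");s=cv2.imread("pics/side0.png")
cr=lambda im,x,y,w,h,k:cv2.resize(im[y:y+h,x:x+w],None,fx=k,fy=k,interpolation=cv2.INTER_CUBIC)
cv2.imwrite("pics/c1.png",cr(t,175,215,100,75,8))
cv2.imwrite("pics/c2.png",cr(t,340,190,100,50,8))
cv2.imwrite("pics/c3.png",cr(s,215,160,120,150,4))
for p in [(216,247),(295,264),(418,216),(367,210)]: print(p,onplane("top",*p,0.01))
E
```

```text
(216, 247) [0.48693414 0.04597302 0.01      ]
(295, 264) [ 0.45140097 -0.1350033   0.01      ]
(418, 216) [ 0.56569449 -0.41550718  0.01      ]
(367, 210) [ 0.57762552 -0.29872124  0.01      ]
```

View pics/c1.png

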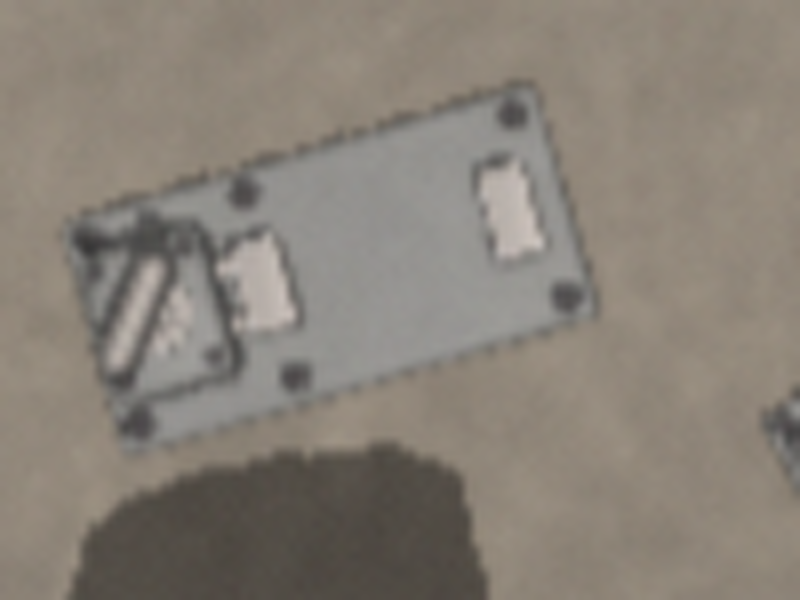

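View pics/c2.png

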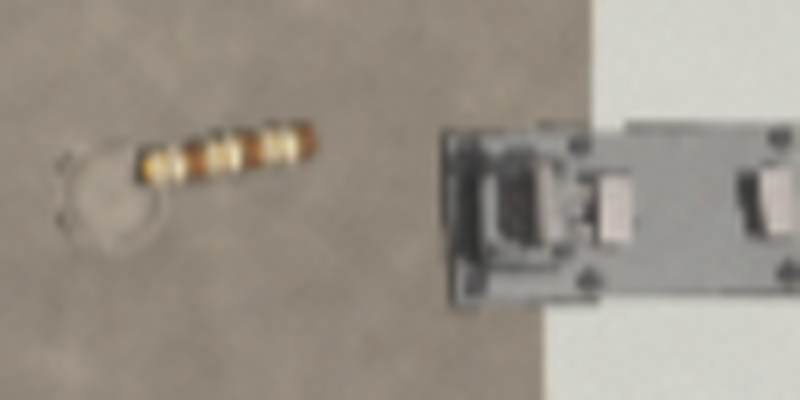

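View pics/c3.png

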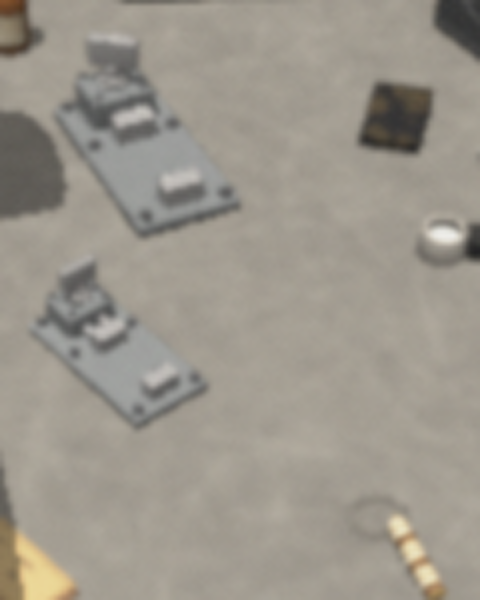

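Crops: the plate at top (216,247) is plainly the largest clamp. The stop is on the right, and the jaw and spade head are on the left. The bead bar runs from about (357,211) to (379,207), with a thin ring beside it. Next I'll fit both.

```bash
python3 - <<'E'
from h import *
f=lambda x,y,ox,oy,k:((x+.5)/k-.5+ox,(y+.5)/k-.5+oy)
C=[f(x,y,175,215,8) for x,y in [(66,225),(532,83),(598,316),(130,454)]]
P=np.array([onplane("top",*c,0.01) for c in C])[:,:2]
print(P); 
for i in range(4):print(np.linalg.norm(P[i]-P[(i+1)%4]))
c=P.mean(0); y=(P[0]-P[1])+(P[3]-P[2]); y/=np.linalg.norm(y); x=np.array([y[1],-y[0]])
nest=c-y*0.023
print("ctr",c,"y",y,"yaw of x deg",np.degrees(np.arctan2(x[1],x[0])),"nest",nest,"screw",nest+y*.07)
loc=lambda p:((p[:2]-nest)@x,(p[:2]-nest)@y)
# stop top quad z=.026, jaw top z .026, spade top z=.069
for n,z,q in [("stop",.026,[(475,170),(522,155),(548,250),(500,265)]),("jaw",.026,[(222,245),(272,230),(298,325),(240,335)]),("spade",.069,[(150,255),(170,262),(125,380),(102,368)])]:
    Q=np.array([onplane("top",*f(*p,175,215,8),z) for p in q]);print(n,np.round([loc(p) for p in Q],4).tolist(),np.round(loc(Q.mean(0)),4))
# side-view check of plate corners
S=[f(a,b,215,160,4) for a,b in [(55,110),(128,75),(240,205),(145,233)]]
print("side",[np.round(loc(onplane("side",*s,.01)),4) for s in S])
# bar
im=cv2.imread("pics/top0.png");hsv=cv2.cvtColor(im,cv2.COLOR_BGR2HSV)
m=np.zeros(im.shape[:2],np.uint8);m[200:222,352:388]=(hsv[200:222,352:388,1]>75)*255
m=cv2.morphologyEx(m,cv2.MORPH_CLOSE,np.ones((3,3)));r=cv2.findContours(m,0,1)[0];r=max(r,key=cv2.contourArea)
b=cv2.boxPoints(cv2.minAreaRect(r));print(cv2.minAreaRect(r))
Q=np.array([onplane("top",*p,.0055)[:2] for p in b]);print("bar",Q,Q.mean(0),[np.linalg.norm(Q[i]-Q[(i+1)%4]) for i in range(4)])
s=cv2.imread("pics/side0.png")
cv2.imwrite("pics/c4.png",cv2.resize(s[275:320,290:340],None,fx=10,fy=10,interpolation=cv2.INTER_CUBIC))
e=[onplane("top",*f(*p,340,190,8),.0055)[:2] for p in [(140,167),(318,138)]];print("bar ends",e,np.mean(e,0),np.linalg.norm(e[0]-e[1]))
E
```

```text
[[ 0.49549433  0.12226687]
 [ 0.53841602 -0.0100529 ]
 [ 0.47215082 -0.03054194]
 [ 0.43080809  0.10162227]]
0.13910712819936594
0.06936048187822032
0.13847960001236936
0.06790073336918916
ctr [0.48421731 0.04582358] y [-0.30356491  0.95281076] yaw of x deg 17.671846053554507 nest [0.49119931 0.02390893] screw [0.46994976 0.09060568]
stop [[0.0141, -0.0254], [0.0144, -0.0392], [-0.0134, -0.0388], [-0.0136, -0.0247]] [ 0.0004 -0.032 ]
jaw [[0.0143, 0.0488], [0.0143, 0.0342], [-0.0134, 0.0344], [-0.0114, 0.0508]] [0.0009 0.0421]
spade [[0.0138, 0.0619], [0.0105, 0.0572], [-0.0166, 0.0774], [-0.0117, 0.0825]] [-0.001   0.0697]
side [array([-0.0343,  0.0881]), array([0.0252, 0.1047]), array([ 0.0308, -0.0546]), array([-0.0328, -0.054 ])]
((367.9599914550781, 208.71998596191406), (3.676955461502075, 22.344575881958008), 81.8698959350586)
bar [[ 0.58126488 -0.2756335 ]
 [ 0.58944231 -0.32664912]
 [ 0.58100335 -0.32781317]
 [ 0.57283531 -0.2768369 ]] [ 0.58113646 -0.30173317] [np.float64(0.05166685832130112), np.float64(0.008518863209029637), np.float64(0.05162651039775843), np.float64(0.00851503214381705)]
bar ends [array([ 0.5767354 , -0.27661015]), array([ 0.58599324, -0.32790873])] [ 0.58136432 -0.30225944] 0.052127267482878346
```

View pics/c4.png

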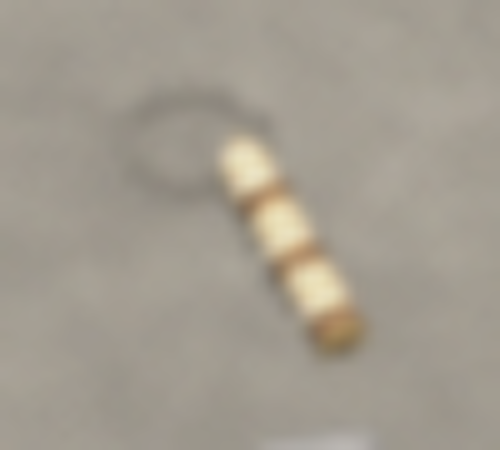

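```bash
cat >> h.py <<'E'
from scipy.spatial.transform import Rotation as Ro
def tool():
    s=ctrl.get_state();R=Ro.from_quat(s["tcp_rot"]).as_matrix();return s,np.array(s["eef_pos"]),R
def yawz(R): return np.degrees(np.arctan2(R[1,2],R[0,2]))
def plan(target,yaw=None):
    """units of tool shift (current axes) & turn units to reach target, tool z yaw (mod 180)"""
    s,p,R=tool();d=R.T@(np.array(target)-p)/.025
    out=[np.round(d,2).tolist()]
    if yaw is not None:
        t=(yawz(R)-yaw+90)%180-90   # +turn about x(down) lowers yaw
        out.append(round(t/5,2))
    print("plan shift units",out,"yawz",round(yawz(R),2),"q6",round(s["qpos"][5],3))
    return out
def wproj(p,s=None):
    _,pp,R=tool();c=ctrl.get_calibration("wrist");M=c["mount"];K=c["camera_matrix"]
    t=R.T@(np.array(p)-pp);q=M[:3,:3].T@(t-M[:3,3]);th=np.arctan2(np.hypot(q[0],q[1]),q[2]);ph=np.arctan2(q[1],q[0])
    return K[0,2]+K[0,0]*th*np.cos(ph),K[1,2]+K[0,0]*th*np.sin(ph)
def wplane(u,v,z):
    _,pp,R=tool();c=ctrl.get_calibration("wrist");M=c["mount"];K=c["camera_matrix"]
    a=np.array([u-K[0,2],v-K[1,2]])/K[0,0];th=np.hypot(*a);d=np.r_[a/th*np.sin(th),np.cos(th)]
    d=R@M[:3,:3]@d;o=R@M[:3,3]+pp;return o+d*(z-o[2])/d[2]
def snap(name,fn,crop=None,k=1):
    im=ctrl.read_camera(name)[:,:,::-1];cv2.imwrite("pics/raw_"+fn,im)
    if crop:x,y,w,h=crop;im=im[y:y+h,x:x+w]
    cv2.imwrite("pics/"+fn,cv2.resize(np.ascontiguousarray(im),None,fx=k,fy=k,interpolation=cv2.INTER_CUBIC) if k!=1 else im)
E
python3 - <<'E'
from h import *
s,p,R=tool();print(np.round(R,3),p)
plan([.581,-.302,.15],9.8)
E
```

```text
[[-0.     0.931  0.366]
 [ 0.002  0.366 -0.931]
 [-1.     0.    -0.002]] [ 0.24705438 -0.62764688  0.24425201]
plan shift units [[3.79, 17.2, -7.22], np.float64(-15.66)] yawz -68.52 q6 -0.15
```

Emit:
move_arm(commands=[0.2,0.86,-0.36,0,0.2,0.86,-0.36,0,0.2,0.86,-0.36,0,0.2,0.86,-0.36,0,0.2,0.86,-0.36,0,0.2,0.86,-0.36,0,0.2,0.86,-0.36,0,0.2,0.86,-0.36,0,0.2,0.86,-0.36,0,0.2,0.86,-0.36,0,0.2,0.86,-0.36,0,0.2,0.86,-0.36,0,0.2,0.86,-0.36,0,0.2,0.86,-0.36,0,0.2,0.86,-0.36,0,0.2,0.86,-0.36,0,0.2,0.86,-0.36,0,0.2,0.86,-0.36,0,0.2,0.86,-0.36,0,0.2,0.86,-0.36,0], jaw=40)

```text
time: 2.65
eef_pos: [0.5825, -0.3021, 0.145]
tcp_rot: [0.398, 0.584, -0.398, 0.584]
contact_force: [-0.4, -0.7, -0.5]
opening: 0.468
```

Emit:
move_arm(commands=[0,0,0,-1,0,0,0,-1,0,0,0,-1,0,0,0,-1,0,0,0,-1,0,0,0,-1,0,0,0,-1,0,0,0,-1,0,0,0,-1,0,0,0,-1,0,0,0,-1,0,0,0,-1,0,0,0,-1,0,0,0,-1,0,0,0,-1,0,0,0,-0.66,0,0,0,0])

```text
time: 4.78
eef_pos: [0.5819, -0.3027, 0.1451]
tcp_rot: [-0.06, 0.705, 0.06, 0.705]
contact_force: [-0.7, 0.1, -0.7]
opening: 0.472
```

```bash
python3 - <<'E'
from h import *
snap("wrist","w1.png")
print(ctrl.get_state()["time"],tool()[1]);plan([.581,-.302,.15],9.8)
print(wproj([.581,-.302,.0055]))
E
```

```text
4.825 [ 0.58178324 -0.30282247  0.14517554]
plan shift units [[-0.19, 0.04, -0.03], np.float64(-0.01)] yawz 9.73 q6 -0.804
(np.float64(279.5595972987061), np.float64(203.14584262165053))
```

View pics/w1.png

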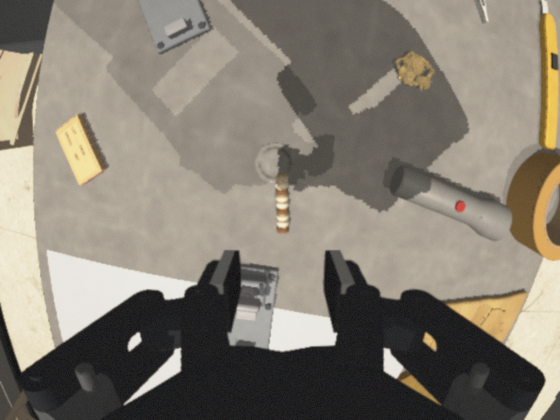

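The wrist view shows the bar at about (283,176)–(283,232), upright in the picture, so its direction agrees. I'll check the ends in a crop.

```bash
python3 - <<'E'
from h import *
im=cv2.imread("pics/raw_w1.png");cv2.imwrite("pics/w1c.png",cv2.resize(im[140:250,240:330],None,fx=6,fy=6,interpolation=cv2.INTER_CUBIC))
for u,v in [(283,176),(283,232),(276.5,220),(289.5,220)]: print(wplane(u,v,.0055))
E
```

```text
[ 0.57993774 -0.27859358  0.0055    ]
[ 0.58824168 -0.32694303  0.0055    ]
[ 0.58089261 -0.31714068  0.0055    ]
[ 0.5918993  -0.31526579  0.0055    ]
```

View pics/w1c.png

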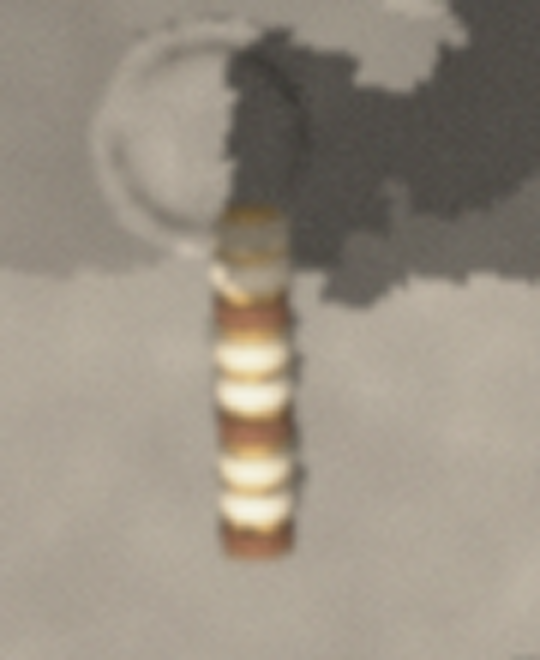

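Emit:
move_arm(commands=[0.9,0,0.05,0,0.9,0,0,0,0.9,0,0,0,0.9,0,0,0,0.8,0,0,0,0.5,0,0,0,0.25,0,0,0,0,0,0,0])

```text
time: 5.82
eef_pos: [0.5827, -0.3031, 0.0165]
tcp_rot: [-0.06, 0.705, 0.06, 0.705]
contact_force: [-0.4, 1.0, 0.1]
opening: 0.468
```

```bash
python3 - <<'E'
from h import *
plan([.583,-.3025,.0165],9.8);print(ctrl.get_state()["contact_force"])
snap("wrist","w2.png")
E
```

```text
plan shift units [[0.0, 0.02, 0.01], np.float64(-0.01)] yawz 9.77 q6 -0.804
[-0.44841399  0.98496585  0.11262431]
```

View pics/w2.png

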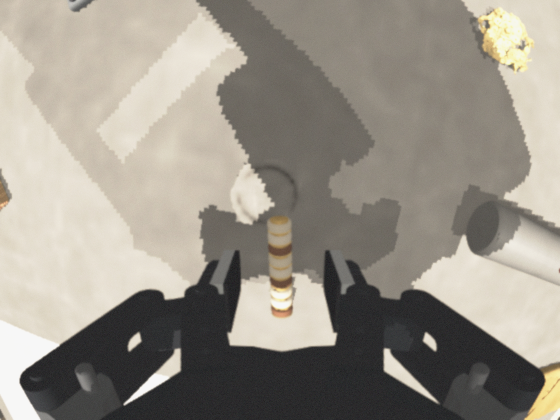

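The bar lies midway between the fingers, from (280,218) to (282,317). Closing now.

Emit:
move_arm(commands=[0,0,0,0,0,0,0,0,0,0,0,0,0,0,0,0,0,0,0,0,0,0,0,0], jaw=2, force=35)

```text
time: 6.62
eef_pos: [0.5833, -0.3034, 0.0176]
tcp_rot: [-0.061, 0.704, 0.06, 0.705]
contact_force: [-0.3, 0.2, 5.6]
opening: 0.099
```

Emit:
move_arm(commands=[-0.4,0,0,0,-0.8,0,0,0,-0.9,0,0,0,-0.9,0,0,0,-0.9,0,0,0,-0.6,0,0,0,0,0,0,0])

```text
time: 7.5
eef_pos: [0.5834, -0.3036, 0.1312]
tcp_rot: [-0.061, 0.704, 0.059, 0.705]
contact_force: [0.6, 0.7, 0.4]
opening: 0.106
```

```bash
python3 - <<'E'
from h import *
snap("wrist","w3.png");im=cv2.imread("pics/raw_w3.png");cv2.imwrite("pics/w3.png",cv2.resize(im[170:360,180:380],None,fx=3,fy=3))
print(ctrl.get_state()["time"])
plan([.491,.024,.116],17.7)
E
```

```text
7.55
plan shift units [[0.54, 13.52, -1.4], np.float64(-1.59)] yawz 9.77 q6 -0.804
```

View pics/w3.png

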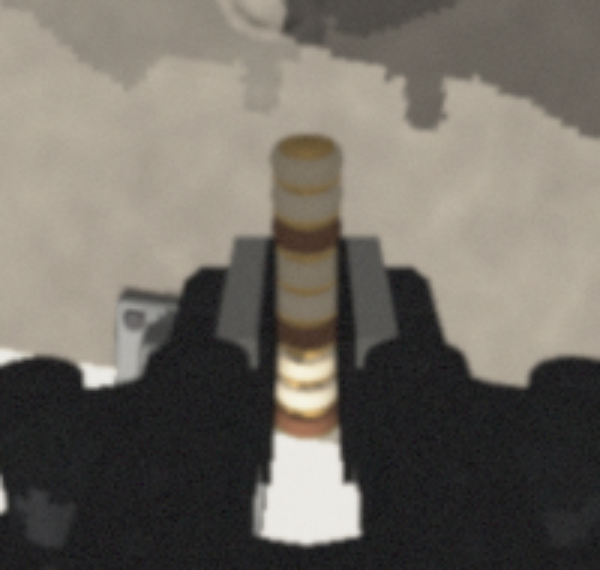

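```bash
python3 - <<'E'
from h import *
s,p,R=tool();z=p[2]-.0121
for q in [(282.5,216.5),(282,314.5)]:
  w=wplane(*q,z);print(R.T@(w-p)*1000)
# far end top rim at bar top height
print(R.T@(wplane(282.5,219.5,z+.004)-p)*1000)
E
```

```text
[12.08239329 26.4301668   1.43584664]
[ 12.11870441 -25.40307615   1.19366427]
[ 8.08251819 26.23690557  1.42250767]
```

Emit:
move_arm(commands=[0,0.4,0,0,0,0.9,-0.1,0,0,0.9,-0.1,0,0,0.9,-0.1,0,0,0.9,-0.1,0,0,0.9,-0.1,0,0,0.9,-0.1,0,0,0.9,-0.1,0,0,0.9,-0.1,0,0,0.9,-0.1,0,0,0.9,-0.1,0,0,0.9,-0.1,0,0,0.9,-0.1,0,0,0.9,-0.1,0,0,0.9,-0.1,0,0,0.5,0,0,0,0,0,-0.8,0,0,0,-0.8,0,0,0,0])

```text
time: 9.93
eef_pos: [0.4909, 0.0238, 0.1292]
tcp_rot: [-0.109, 0.699, 0.109, 0.699]
contact_force: [0.1, 0.8, 0.1]
opening: 0.104
```

```bash
python3 - <<'E'
from h import *
print(ctrl.get_state()["time"]);plan([.491,.024,.116],17.7)
snap("wrist","w4.png");
snap("top","t4.png",(175,205,100,75),8)
E
```

```text
9.925
plan shift units [[0.53, 0.0, 0.0], np.float64(0.01)] yawz 17.73 q6 -0.468
```

View pics/w4.png

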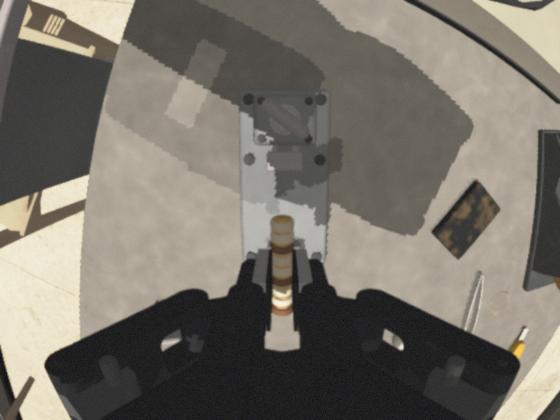

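The wrist view shows the plate upright below the bar, with the screw end up: far corners near (241,92) and (330,92), and the jaw near (285,160). I'll measure it in a crop.

```bash
python3 - <<'E'
from h import *
im=cv2.imread("pics/raw_w4.png");c=cv2.convertScaleAbs(im[80:270,225:345],alpha=1.5,beta=20);cv2.imwrite("pics/w4c.png",cv2.resize(c,None,fx=3.15,fy=3.15,interpolation=cv2.INTER_CUBIC)) if 0 else cv2.imwrite("pics/w4c.png",cv2.resize(c,None,fx=3,fy=3,interpolation=cv2.INTER_CUBIC))
E
```

```text
(no output)
```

View pics/w4c.png

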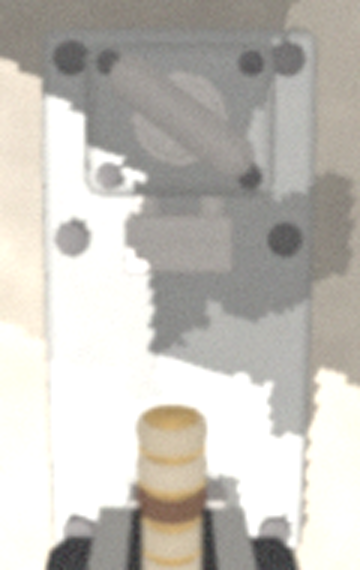

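```bash
python3 - <<'E'
from h import *
s,p,R=tool()
th=np.radians(17.7);y=np.array([-np.sin(th),np.cos(th)]);x=np.array([np.cos(th),np.sin(th)]);n=np.array([.4912,.0239])
def L(cx,cy,z):
    w=wplane(cx/3+225,cy/3+80,z);t=R.T@(w-p);d=w[:2]-n;return np.round(w[:2],4),"clamp mm",np.round(1000*np.array([d@x,d@y]),1),"tool yz",np.round(t[1:]*1000,1)
for nm,a in dict(cl=(44,38,.01),cr=(316,38,.01),el=(46,400,.01),er=(308,400,.01),jl=(127,272,.026),jr=(231,272,.026),jbl=(127,215,.026),sp1=(110,65,.069),sp2=(245,165,.069),h1=(88,192,.034),h2=(270,192,.034)).items(): print(nm,*L(*a))
E
```

```text
cl [0.4343 0.1017] clamp mm [-30.6  91.4] tool yz [ 91.4 -30.2]
cr [0.499  0.1225] clamp mm [37.4 91.5] tool yz [91.6 37.8]
el [0.4615 0.0119] clamp mm [-31.9  -2.4] tool yz [ -2.4 -31.6]
er [0.5275 0.0329] clamp mm [37.3 -2.5] tool yz [-2.5 37.7]
jl [0.472  0.0532] clamp mm [-9.4 33.7] tool yz [33.8 -9.1]
jr [0.4956 0.0607] clamp mm [15.4 33.7] tool yz [33.8 15.7]
jbl [0.4679 0.0662] clamp mm [-9.3 47.4] tool yz [47.5 -9. ]
sp1 [0.4568 0.0969] clamp mm [-10.6  80. ] tool yz [ 80.1 -10.2]
sp2 [0.4871 0.0864] clamp mm [15.1 60.8] tool yz [60.8 15.5]
h1 [0.458  0.0694] clamp mm [-17.8  53.5] tool yz [ 53.5 -17.5]
h2 [0.4974 0.082 ] clamp mm [23.6 53.5] tool yz [53.5 24. ]
```

View pics/t4.png

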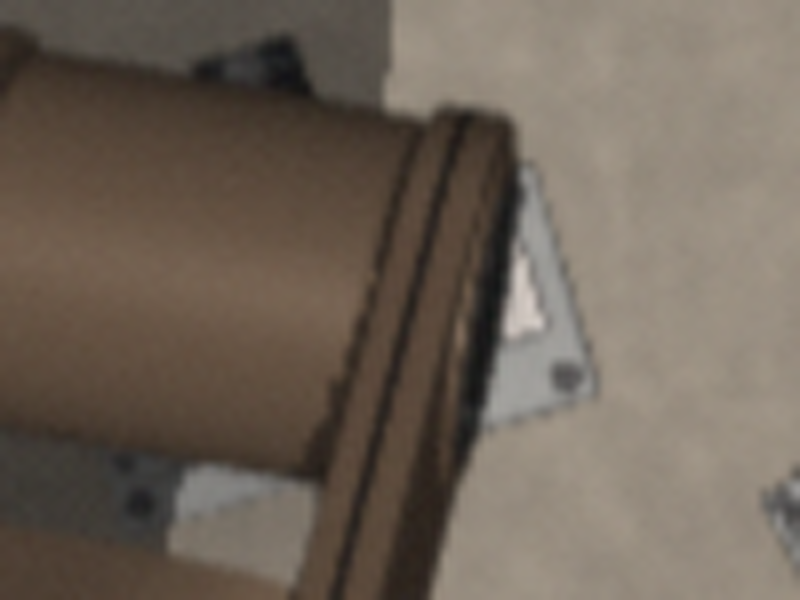

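Emit:
move_arm(commands=[0.7,0.07,0.01,0,0.8,0,0,0,0.8,0,0,0,0.8,0,0,0,0.5,0,0,0,0.25,0,0,0,0,0,0,0,0,0,0,0])

```text
time: 11.02
eef_pos: [0.4912, 0.0253, 0.0335]
tcp_rot: [-0.109, 0.698, 0.109, 0.699]
contact_force: [0.1, 0.7, -0.1]
opening: 0.105
```

```bash
python3 - <<'E'
from h import *
print(ctrl.get_state()["contact_force"]);plan([.4912,.0255,.028],17.7)
snap("wrist","w5.png",(180,60,220,260),2);snap("side","s5.png",(200,130,150,120),5)
E
```

```text
[ 0.11601527  0.7167694  -0.14625443]
plan shift units [[0.22, 0.01, 0.0], np.float64(0.01)] yawz 17.77 q6 -0.465
```

View pics/w5.png

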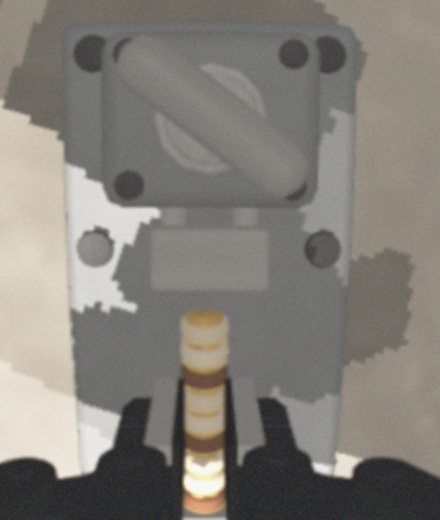

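View pics/s5.png

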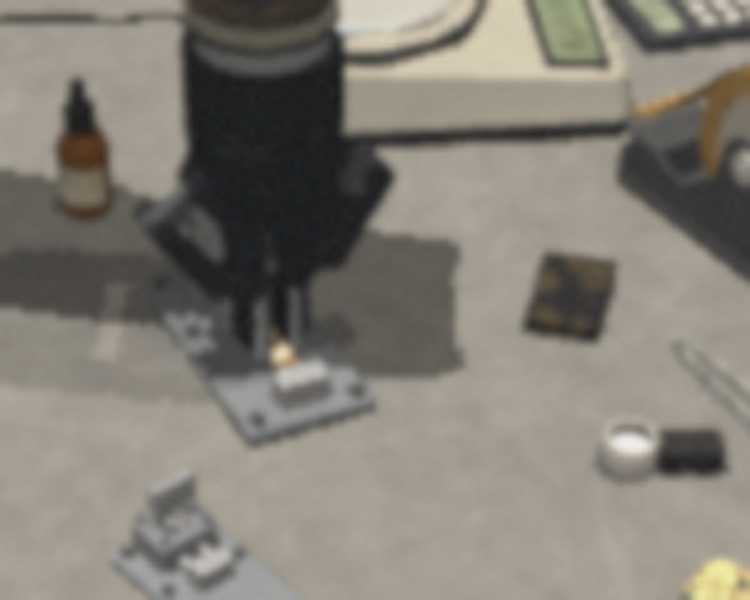

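```bash
python3 - <<'E'
from h import *
s,p,R=tool()
for c,z in [((209,290),.026),((204.5,310),.0215),((204.5,312),.026),((204.5,515),.0215)]:
  w=wplane(c[0]/2+180,c[1]/2+60,z);print(np.round((R.T@(w-p))*1000,1))
E
```

```text
[ 7.5 32.7  2.3]
[12.  27.   1.4]
[ 7.5 27.8  1.4]
[ 12.1 -27.4   1.4]
```

Emit:
move_arm(commands=[0.1,0.03,0.04,0,0.1,0,0,0,0.05,0,0,0,0,0,0,0])

```text
time: 11.62
eef_pos: [0.4915, 0.0265, 0.0276]
tcp_rot: [-0.109, 0.699, 0.109, 0.698]
contact_force: [-3.9, -0.0, 6.9]
opening: 0.103
```

Emit:
move_arm(commands=[0,0,0,0,0,0,0,0,0,0,0,0,0,0,0,0], jaw=40)

```text
time: 12.12
eef_pos: [0.4911, 0.0264, 0.0264]
tcp_rot: [-0.109, 0.699, 0.109, 0.699]
contact_force: [0.4, -0.1, -0.1]
opening: 0.466
```

Emit:
move_arm(commands=[-0.5,0,0,0,-0.8,0,0,0,-0.9,0,0,0,-0.9,0,0,0,-0.9,0,0,0,-0.5,0,0,0,0,0,0,0])

```text
time: 13.0
eef_pos: [0.492, 0.0263, 0.1404]
tcp_rot: [-0.11, 0.698, 0.109, 0.7]
contact_force: [-0.1, -0.4, 0.3]
opening: 0.466
```

```bash
python3 - <<'E'
from h import *
print(ctrl.get_state()["time"]);plan([.4702,.0908,.14],69.8)
snap("wrist","w6.png",(180,80,220,230),2.5)
E
```

```text
13.0
plan shift units [[0.01, 2.72, -0.04], np.float64(-10.41)] yawz 17.77 q6 -0.463
```

View pics/w6.png

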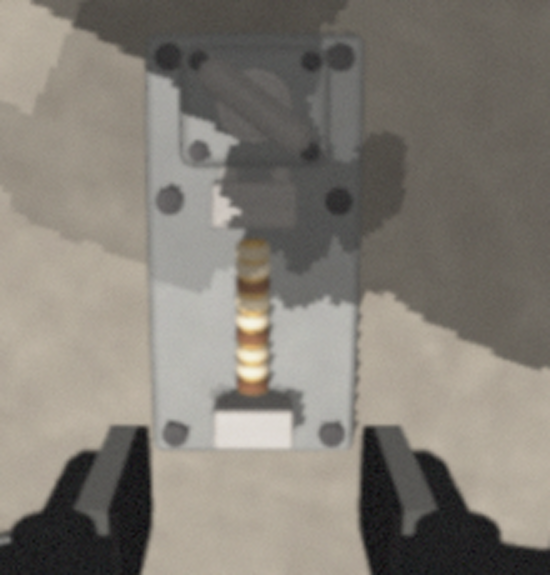

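The bar is lying flat, centred on the plate, and clear of the stop at (253,400) and the jaw at (253,228). Next I'll move over the screw and turn to match the spade.

Emit:
move_arm(commands=[0,0.6,0,0,0,0.8,-0.02,0,0,0.8,-0.02,0,0,0.53,0,0,0,0,0,-0.9,0,0,0,-1,0,0,0,-1,0,0,0,-1,0,0,0,-1,0,0,0,-1,0,0,0,-1,0,0,0,-1,0,0,0,-1,0,0,0,-1,0,0,0,-0.5,0,0,0,0])

```text
time: 15.05
eef_pos: [0.469, 0.0915, 0.1386]
tcp_rot: [-0.404, 0.58, 0.405, 0.58]
contact_force: [0.8, 0.2, -0.1]
opening: 0.471
```

```bash
python3 - <<'E'
from h import *
print(ctrl.get_state()["time"]);plan([.4705,.0910,.14],69.8);plan([.4705,.0910,.0585],69.8)
snap("wrist","w7.png",(180,110,200,200),3)
print(wproj([.4705,.0910,.069]))
E
```

```text
15.05
plan shift units [[-0.06, -0.06, 0.0], np.float64(-0.01)] yawz 69.76 q6 -1.238
plan shift units [[3.2, -0.06, 0.0], np.float64(-0.01)] yawz 69.76 q6 -1.238
(np.float64(280.5276581013087), np.float64(231.25376827506244))
```

View pics/w7.png

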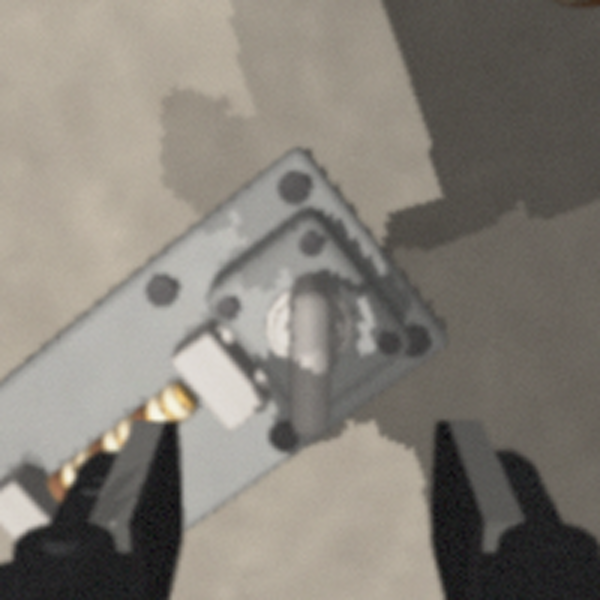

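Emit:
move_arm(commands=[0.6,-0.06,0,0,0.8,0,0,0,0.8,0,0,0,0.6,0,0,0,0.35,0,0,0,0,0,0,0])

```text
time: 15.85
eef_pos: [0.4704, 0.0906, 0.0596]
tcp_rot: [-0.404, 0.581, 0.405, 0.58]
contact_force: [-0.5, 0.3, 0.2]
opening: 0.472
```

Emit:
move_arm(commands=[0,0,0,0,0,0,0,0,0,0,0,0,0,0,0,0,0,0,0,0,0,0,0,0], jaw=2, force=60)

```text
time: 16.6
eef_pos: [0.4717, 0.091, 0.0613]
tcp_rot: [-0.404, 0.579, 0.404, 0.581]
contact_force: [0.6, 4.4, 5.3]
opening: 0.089
```

```bash
python3 - <<'E'
from h import *
s,p,R=tool();print(s["time"],p,yawz(R),s["contact_force"],s["wrist_torque"],s["opening"]*85.4)
snap("wrist","w8.png",(160,110,240,230),2.5)
E
```

```text
16.6 [0.47172208 0.09100743 0.06128292] 69.75433852457822 [0.56470491 4.41471457 5.34205407] [ 0.56447706 -0.02570006 -0.07946552] 7.607357325308636
```

View pics/w8.png

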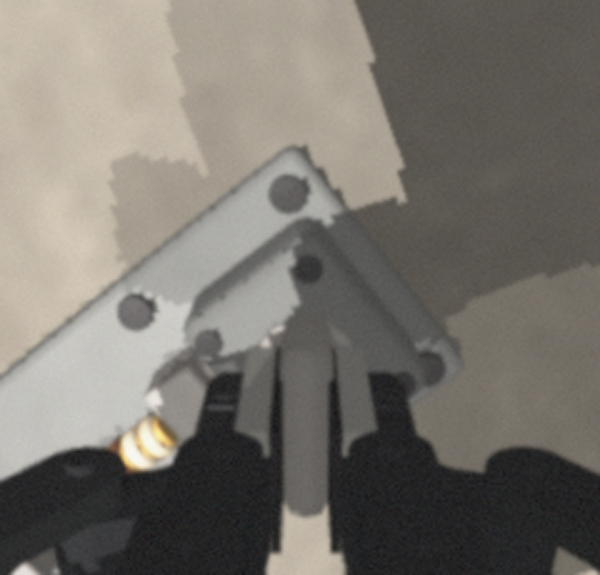

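Emit:
move_arm(commands=[-0.06,0,0.04,0,0,0,0,0.5,0,0,0,0.8,0,0,0,0.8,0,0,0,0.8,0,0,0,0.8,0,0,0,0.8,0,0,0,0.8])

```text
time: 17.65
eef_pos: [0.4716, 0.0909, 0.0614]
tcp_rot: [-0.261, 0.657, 0.26, 0.658]
contact_force: [2.8, 0.4, -3.4]
opening: 0.09
```

```bash
python3 - <<'E'
from h import *
s,p,R=tool();print(s["time"],p,yawz(R),s["contact_force"],s["wrist_torque"],s["opening"]*85.4)
snap("wrist","w9.png",(160,110,240,230),2.5)
E
```

```text
17.65 [0.4715836  0.09092788 0.06136482] 43.19662680792669 [ 2.83511168  0.35103673 -3.39433281] [ 0.01862745 -0.51303629  0.03434242] 7.724974628638266
```

View pics/w9.png

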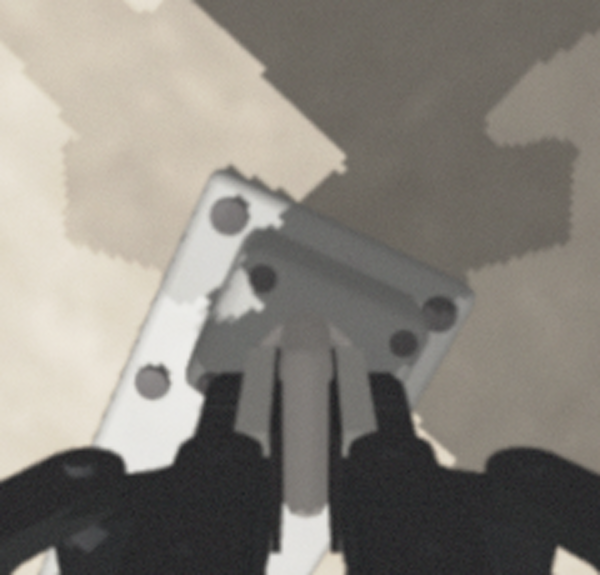

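Emit:
move_arm(commands=[0,0,0,0.9,0,0,0,0.9,0,0,0,0.9,0,0,0,0.9,0,0,0,0.9,0,0,0,0.9,0,0,0,0.9,0,0,0,0.9,0,0,0,0.9,0,0,0,0.9,0,0,0,0.9,0,0,0,0.9,0,0,0,0.9,0,0,0,0.9,0,0,0,0.9,0,0,0,0.9,0,0,0,0.9,0,0,0,0.9,0,0,0,0.9,0,0,0,0.9])

```text
time: 20.2
eef_pos: [0.4709, 0.091, 0.0613]
tcp_rot: [0.28, 0.649, -0.281, 0.649]
contact_force: [1.3, 0.5, -1.9]
opening: 0.092
```

```bash
python3 - <<'E'
from h import *
s,p,R=tool();print(s["time"],p,yawz(R),s["contact_force"],s["wrist_torque"],s["opening"]*85.4,s["qpos"][5])
E
```

```text
20.2 [0.47090742 0.09101173 0.06134121] -46.770827587185615 [ 1.30961729  0.54554133 -1.92516008] [ 0.07884561 -0.28152503  0.08467885] 7.822825069169834 0.7968780705741448
```

Emit:
move_arm(commands=[0,0,0,0.8,0,0,0,0.8,0,0,0,0.8,0,0,0,0.8,0,0,0,0.6,0,0,0,0.4,0,0,0,0.2,0,0,0,0])

```text
time: 21.2
eef_pos: [0.4708, 0.0912, 0.0613]
tcp_rot: [0.399, 0.584, -0.399, 0.584]
contact_force: [2.9, -1.4, -4.6]
opening: 0.091
```

```bash
python3 - <<'E'
from h import *
s,p,R=tool();print(s["time"],p,yawz(R),s["contact_force"],s["wrist_torque"],s["opening"]*85.4,s["qpos"][5])
E
```

```text
21.2 [0.47083161 0.09117984 0.06134571] -68.70549048392583 [ 2.87483319 -1.4100142  -4.63924536] [-0.24299503 -0.20848533 -0.0313025 ] 7.793484382083081 1.1794525265311369
```

Emit:
move_arm(commands=[0,0,0,0.3,0,0,0,0.3,0,0,0,0.3,0,0,0,0])

```text
time: 21.7
eef_pos: [0.4708, 0.0913, 0.0614]
tcp_rot: [0.421, 0.568, -0.422, 0.568]
contact_force: [0.5, -3.9, -7.8]
opening: 0.095
```

```bash
python3 - <<'E'
from h import *
s,p,R=tool();print(s["time"],p,yawz(R),s["contact_force"],s["wrist_torque"],s["opening"]*85.4,s["qpos"][5])
snap("wrist","w10.png",(160,110,240,230),2.5)
E
```

```text
21.7 [0.47083193 0.09127452 0.06138237] -73.12491884150513 [ 0.49049918 -3.89834024 -7.76973065] [-0.46811569 -0.31965956  0.43650221] 8.070797424222842 1.2572528908051652
```

View pics/w10.png

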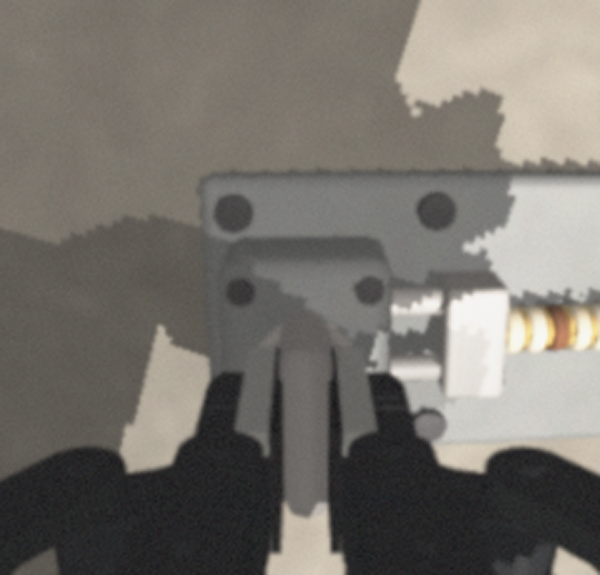

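Emit:
move_arm(commands=[0,0,0,0.3,0,0,0,0])

```text
time: 22.0
eef_pos: [0.4708, 0.0913, 0.0614]
tcp_rot: [0.428, 0.563, -0.429, 0.563]
contact_force: [2.3, -3.6, -8.5]
opening: 0.09
```

```bash
python3 - <<'E'
from h import *
s,p,R=tool();print(s["time"],p,yawz(R),s["contact_force"],s["wrist_torque"],s["opening"]*85.4,s["qpos"][5])
E
```

```text
22.0 [0.47081183 0.09129066 0.06141688] -74.58234587009646 [ 2.29898585 -3.59950324 -8.50059069] [-0.66373591 -0.33652895  0.96494739] 7.685807355535261 1.282973241722316
```

Torque rose from about 0 to 0.44 and then 0.96 N m over 1.5°, so the screw is seated. Extrapolating to zero torque puts the seat at a tool yaw of about -72.0°. Backing off 90° takes it to +18.0°.

Emit:
move_arm(commands=[0,0,0,-0.5,0,0,0,-1,0,0,0,-1,0,0,0,-1,0,0,0,-1,0,0,0,-1,0,0,0,-1,0,0,0,-1,0,0,0,-1,0,0,0,-1,0,0,0,-1,0,0,0,-1,0,0,0,-1,0,0,0,-1,0,0,0,-1,0,0,0,-1,0,0,0,-1,0,0,0,-1,0,0,0,-1,0,0,0,0])

```text
time: 24.5
eef_pos: [0.4714, 0.091, 0.0614]
tcp_rot: [-0.108, 0.699, 0.108, 0.699]
contact_force: [4.5, -6.1, -10.3]
opening: 0.09
```

Emit:
move_arm(commands=[0,0,0,0,0,0,0,0])

```text
time: 24.75
eef_pos: [0.4714, 0.091, 0.0614]
tcp_rot: [-0.108, 0.699, 0.108, 0.699]
contact_force: [4.3, -5.9, -9.8]
opening: 0.092
```

```bash
python3 - <<'E'
from h import *
s,p,R=tool();print(s["time"],p,yawz(R),s["contact_force"],s["wrist_torque"],s["opening"]*85.4,s["dq"].round(4))
snap("wrist","w11.png",(160,110,240,230),2.5);snap("side","s11.png",(200,130,150,120),5);snap("top","t11.png")
E
```

```text
24.75 [0.47137013 0.09097001 0.06142197] 17.585502039718193 [ 4.28416756 -5.91966071 -9.84256472] [-1.03806238 -0.60804252  0.04780359] 7.827204994449123 [-0.0013  0.0013 -0.0009 -0.0016  0.0009  0.0002]
```

View pics/w11.png

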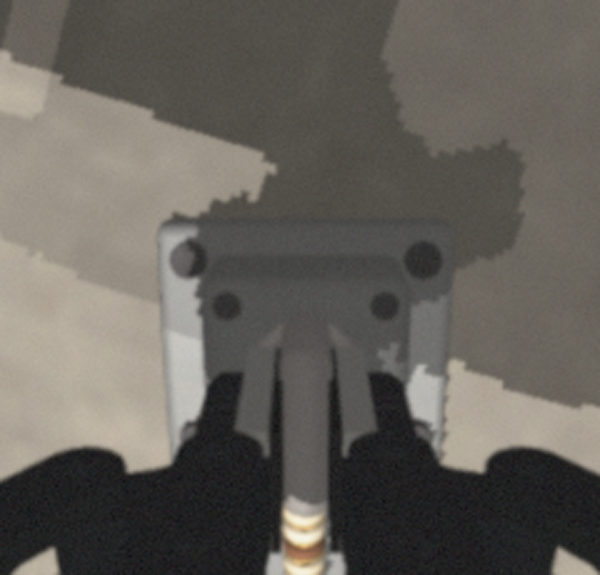

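View pics/s11.png

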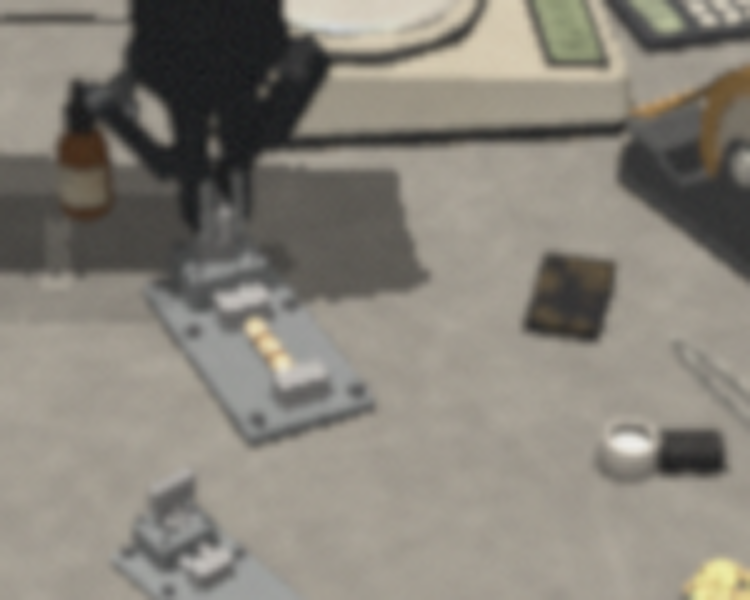

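View pics/t11.png

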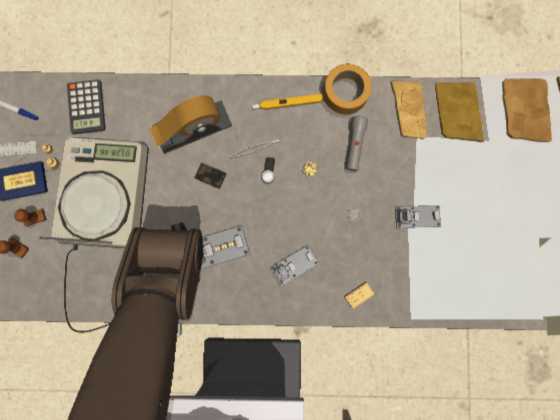

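The spade is parallel to the plate's long axis (wrist view, x≈305). In the side view the bar lies flat at (268,350), with a gap to the jaw. The bystanders are where they were, and the arm is still. Handing in now.

```bash
python3 -c "
from plant import ctrl
print(ctrl.sign_off(), ctrl.get_state()['time'])"
```

```text
the job is handed in; nothing more can be done
the job is handed in; nothing more can be done
```

I laid the bead bar flat and lengthwise on the base plate of the largest clamp and let go of it. I then turned the thumbscrew clockwise until it seated, backed it off a quarter turn, and handed the job in at about 25 s with the fingers still gripping the screw.

**Seating:** wrist torque rose from about 0 to 0.44 and then 0.96 N m over the last few degrees, at the angle expected from the camera measurements. That puts the seat at a tool yaw of about -72.0°.

**Quarter turn:** the final tool yaw was 17.6°, which is 89.6° back from the seat. The spade head looks parallel to the plate's long axis.

**Bar and bystanders:** the last views show the bar flat between stop and jaw with a gap at the jaw. The bystanders show no visible movement.

**Disagreements:**
- The wrist camera read about 2 mm to one side of the top camera. I treated this as a calibration bias and corrected for it.
- The back-off ended about 0.4° short of the planned 18.0°, and I left it.
- The hand was still pulling up on the screw with about 10 N at the end.

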